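# Knock the worn bushings out of their housings

## Task

Clear the sanding block off the bushing ejector and lay it flat in the plywood tray, then seat every aluminium housing flat in a nest of its own, whether it still holds a bushing or is already empty. Once they are all seated, push the red-knobbed lever fully over so that the pins poke all the worn bushings up out of their recesses from below, and put the bushings in the blue bin. Finish with the lever swung fully back, the empty housings still seated in the nests, and the other things on the bench left where they are.

Things in the scene. Friction and masses are not known exactly. Their poses are not given: they have to be found in the camera images.
- stand: bushing ejector: green steel block fixed to the bench, 90 mm (its x) by 375 mm (its y, from +135 to -240) by 45 mm high, origin on the bench. Three square nests stand in a row along its y, pitch 90 mm, square to its axes: each a 56 x 56 mm pocket framed by steel walls 6 mm thick and 8 mm high. Under the centre of each nest is an upright brass pin, 8 mm in diameter
- nest1 (a point): centre of the floor of the nest at the stand's +y end (floor 45 mm above the bench; wall tops 53 mm)
- nest2 (a point): centre of the floor of the middle nest
- nest3 (a point): centre of the floor of the nest nearest the lever
- lever (a joint): hand lever of the ejector, rad: 0 leans 0.55 rad to the stand's -x (towards the robot), pin tips 2 mm below the nest floors; 1.1 leans as far to +x, all pins 26 mm above the floors, which lifts the bushings of seated housings 20 mm. Hard stops at both ends; it stays where it is left; about 4 N at the knob moves it
- lever_knob (a point): centre of the lever's red ball knob, 26 mm in diameter; the rod is 10 mm thick. It turns about the stand's y axis, 90 mm from the pivot at (0, -205, 49) mm of the stand: at lever 0 it is 47 mm to the pivot's -x side and 126 mm above the bench, at 1.1 47 mm to the +x side, same height
- sander: sanding block, pale wood with a red-brown gritty sole, 110 (its x) x 48 (its y) x 30 mm high, origin under its centre; it starts lying across the nest walls of the stand
- tray: shallow open plywood tray fixed to the bench, outside 190 (its x) x 120 (its y) x 32 mm high, walls and floor 6 mm; origin under its centre on the bench
- bin: open blue plastic bin fixed to the bench, outside 130 x 130 x 50 mm high, walls and floor 4 mm; origin under its centre on the bench
- housing1: square aluminium bushing housing, 50 x 50 x 34 mm high, origin under its centre, z up. A round recess 26.5 mm in diameter and 28 mm deep opens upward in its middle; a 18 mm square access hole goes on through the 6 mm floor below. Fits any nest, 3 mm to spare each side, any quarter turn
- bushing1: worn brass bushing, a cylinder 25 mm in diameter and 26 mm high with a 6 mm bore (narrower than a pin), origin under its centre; it starts down in the recess of housing1, its top 2 mm below the housing's top face, so it cannot be gripped until it is poked up. None when absent: housing1 is then already empty
- housing2: square aluminium bushing housing, 50 x 50 x 34 mm high, origin under its centre, z up. A round recess 26.5 mm in diameter and 28 mm deep opens upward in its middle; a 18 mm square access hole goes on through the 6 mm floor below. Fits any nest, 3 mm to spare each side, any quarter turn (same as housing1)
- bushing2: worn brass bushing, a cylinder 25 mm in diameter and 26 mm high with a 6 mm bore (narrower than a pin), origin under its centre; it starts down in the recess of housing2, its top 2 mm below the housing's top face, so it cannot be gripped until it is poked up. None when absent: housing2 is then already empty
- housing3: square aluminium bushing housing, 50 x 50 x 34 mm high, origin under its centre, z up. A round recess 26.5 mm in diameter and 28 mm deep opens upward in its middle; a 18 mm square access hole goes on through the 6 mm floor below. Fits any nest, 3 mm to spare each side, any quarter turn (same as housing1)
- bushing3: worn brass bushing, a cylinder 25 mm in diameter and 26 mm high with a 6 mm bore (narrower than a pin), origin under its centre; it starts down in the recess of housing3, its top 2 mm below the housing's top face, so it cannot be gripped until it is poked up. None when absent: housing3 is then already empty
- tape: roll of yellow tape lying flat, 90 mm across and 24 mm high; to be left alone
- jar: screw jar 60 mm across and 75 mm high with a red cap; to be left alone
- glue: white glue bottle 50 mm across and 110 mm high with an orange cap; to be left alone
- hammer: hammer lying on the bench, about 300 mm long; to be left alone
- screwdriver: screwdriver with a red handle lying on the bench; to be left alone
- carton: small cardboard box 70 x 50 x 40 mm; to be left alone

How it is judged:
By the outcome, as a careful person would: the job done as asked, in the order asked, and still so for the second after the job is handed in, with the robot touching nothing.
Of bushing1, bushing2, bushing3 only 1 to 3 are there at a start; the rules pass over those that are not, and their reading is None.
At some moment in a run one of sander, housing1, housing2, housing3 may be knocked a few centimetres aside while the robot is not near it.
It also fails if it takes over 210 s, if anything falls off the work surface, if the arm or the gripper's body presses on something with over 40 N, if the wrist force passes 120 N, or if a joint passes its speed limit or range.

## Robot

A 7-joint arm with a two-finger parallel gripper is mounted at the origin on the work surface. World frame = base frame: x ahead of the robot, y to its left, z up, the work surface at z = 0. Lengths are in mm, angles in rad, forces in N, time in s.
With the tool pointing down it reaches from about 400 to 850 mm from the base axis. Payload 4.5 kg.
Tool frame: the origin (TCP) lies between the finger pads; the fingertips stand 25 mm ahead of it and the grasp point (between the pads) lies 6 mm ahead of it; z points along the fingers, y is the line along which they close (so a half turn about z gives the same grasp; the last joint's range is limited). The gripper opens to 88 mm and grips with 3 to 60 N. Pads are 18 mm wide; open, the fingers measure 123 mm over their backs; the gripper's body (75 mm by 187 mm) begins 45 mm behind the grasp point.
Start: joints at [-1.261, 0.689, -0.195, 1.565, 0.157, 0.902, -0.215], TCP at [170.177, 601.407, 263.743] pointing down, gripper open.
Joint ranges: [-3.01, 3.01], [-0.46, 2.08], [-1.47, 1.51], [0.13, 2.56], [-1, 4.14], [0.04, 2.09], [-2.66, 2.66]. Speed limits (rad/s): [2.57, 2.57, 3.14, 3.14, 3.14, 3.14, 3.14].

## Interface

Orientations are given as a rotation vector (axis times angle).
In Python, from cell import ctrl, vision, hand_in gives the robot as it stands (ctrl), with the cameras (vision) and the job as plain functions. Calls block until the motion is done:
- ctrl.goto(position, orientation): joint-space move of the TCP to a pose.
- ctrl.servo_line(position, orientation=None, speed=150, stop_force=None): straight line of the TCP; orientation=None keeps the orientation; speed is the mean speed in mm/s. With stop_force (N) it stops when the force on the tool has changed by that much, and returns True; else False.
- ctrl.move_j(angles): joint-space move.
- ctrl.gripper_open() and ctrl.clamp(f_grip=None): open the fingers fully, or close them until they stop; f_grip is the grip in N (None keeps the last).
- ctrl.hold(seconds).
- ctrl.inverse_kinematics(position, orientation): joint angles nearest the present ones, or None.
- vision.snapshot(name): name is "scene" or "top" or "wrist"; returns a dict with "frame" (384x512x3 uint8, blue, green, red), "intrinsics" (3x3 intrinsics, pixels), "extrinsics" (4x4, takes a point from world to camera coordinates); the wrist camera has in their place "mount" (4x4, takes a point from camera to tool coordinates, whose origin is the TCP and whose axes are the flange's). Camera axes: x right, y up, looking along -z (the intrinsics and any distortion apply to the point x, -y, -z); pixel columns grow to the right and rows downward; lengths in mm; the calibration is good to about 2 mm. The wrist camera is an equidistant fisheye: a pixel r from the principal point sees the ray r / f radians off the axis. A picture is of the moment at which its call begins: read the wrist's pose just before it. There is no depth.
A pose or a line that the arm cannot do raises ctrl.IKError and nothing moves.
- hand_in(): hands the job in; it is judged then, once.
Readings, each from a call of its own:
- ctrl.get_clock(): time.
- ctrl.get_qpos(): joint angles.
- ctrl.get_joint_vel(): joint speeds.
- ctrl.get_joint_torque(): joint torques, N m.
- ctrl.get_tool_pos(): TCP position.
- ctrl.get_ee_rot(): TCP orientation.
- ctrl.get_ft_force(): force on the tool from outside, world axes, zero at the start.
- ctrl.get_torque(): the same for the moment, N m.
- ctrl.get_grip_width(): finger opening in mm.
- ctrl.get_grasp_force(): force on a finger pad.
Only numpy, scipy, OpenCV 4.12 (cv2) and the standard library are available. Lean on these libraries where they do the work, as an engineer would, in place of code of your own. Each camera call takes 0.05 s, during which the arm holds its last target. There are 200 camera calls.

## Working session

There is one attempt and no reset: what is moved stays moved. The work goes in short steps, each a Python script; the robot and the scene stay as the last script left them, time stands still between calls to the robot, and variables do not carry over. Pictures are saved under pics/ and viewed, at most 14 in all, crops included, and the job is handed in when it is done.

```bash
mkdir -p pics; ls
python3 - <<'E'
from cell import ctrl, vision, hand_in
import cv2,numpy as np
for n in("scene","top"):
    s=vision.snapshot(n); np.savez(n+".npz",**s)
    cv2.imwrite(f"pics/{n}0.png",cv2.resize(s["frame"],(800,600),interpolation=cv2.INTER_CUBIC))
    print(n,s["intrinsics"],s["extrinsics"],[k for k in s])
print(ctrl.get_clock(),ctrl.get_ee_rot())
E
```

```text
cell.py
pics
scene [[460.93970939   0.         260.14991329]
 [  0.         460.93970939 196.95263815]
 [  0.           0.           1.        ]] [[ 8.45523137e-01  5.33932806e-01  2.52651967e-03 -4.43759040e+02]
 [-3.71149910e-01  5.84329189e-01  7.21669692e-01  1.54866241e+02]
 [ 3.83846804e-01 -6.11126139e-01  6.92232961e-01 -1.46682520e+03]
 [ 0.00000000e+00  0.00000000e+00  0.00000000e+00  1.00000000e+00]] ['frame', 'intrinsics', 'extrinsics']
top [[351.30968416   0.         254.05861568]
 [  0.         351.30968416 184.85738094]
 [  0.           0.           1.        ]] [[ 2.65499768e-02 -9.99607945e-01  8.89131875e-03 -1.89452323e+01]
 [ 9.94970482e-01  2.72840952e-02  9.63811051e-02 -5.42830274e+02]
 [-9.65859100e-02  6.28768360e-03  9.95304791e-01 -8.50110639e+02]
 [ 0.00000000e+00  0.00000000e+00  0.00000000e+00  1.00000000e+00]] ['frame', 'intrinsics', 'extrinsics']
0.1 [-4.31678906e-01 -3.11166976e+00  2.48757731e-03]
```

View pics/scene0.png

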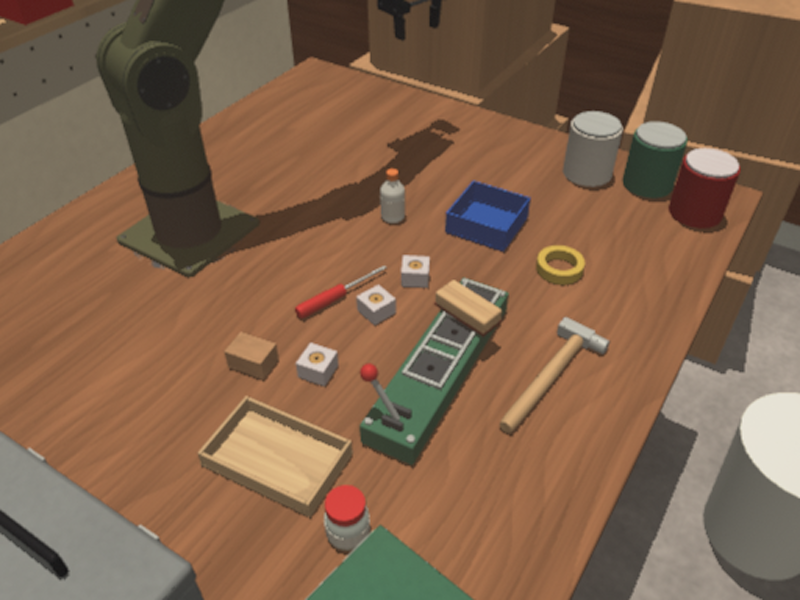

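View pics/top0.png

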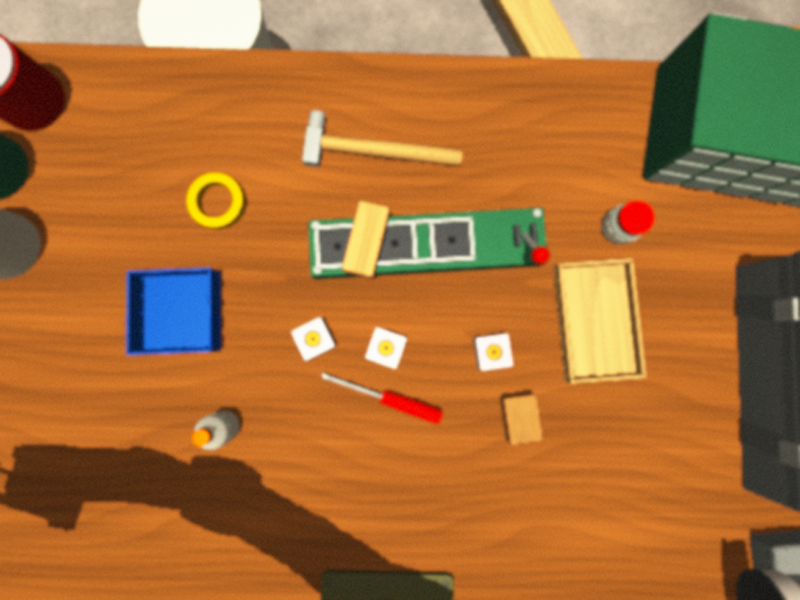

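The scene view shows the sander across nests 1/2, the lever at its rest position and three housings, all with brass in them. The top view puts the housings near (313,339), (386,348) and (494,352), the tray at (601,321) and the bin at (173,311). I'll enlarge the top view.

```bash
cat > h.py <<'E'
import numpy as np,cv2
def pix2w(s,px,z):
    """pixel(s) (original res) -> world xy at height z"""
    K,E=s["intrinsics"],s["extrinsics"];R,t=E[:3,:3],E[:3,3]
    px=np.atleast_2d(px).astype(float);c=-R.T@t
    d=np.c_[(px-K[:2,2])/K[0,0],np.ones(len(px))]*[1,-1,-1]@R
    return c[:2]+d[:,:2]*((z-c[2])/d[:,2])[:,None]
E
python3 - <<'E'
import numpy as np,cv2
s=np.load("top.npz")["frame"]
cv2.imwrite("pics/top1.png",cv2.resize(s[125:245,185:345],(800,600),interpolation=cv2.INTER_CUBIC))
cv2.imwrite("pics/top2.png",cv2.resize(s[125:255,275:425],None,fx=5,fy=4.6 and 4.6,interpolation=cv2.INTER_CUBIC))
E
```

```text
(no output)
```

View pics/top1.png

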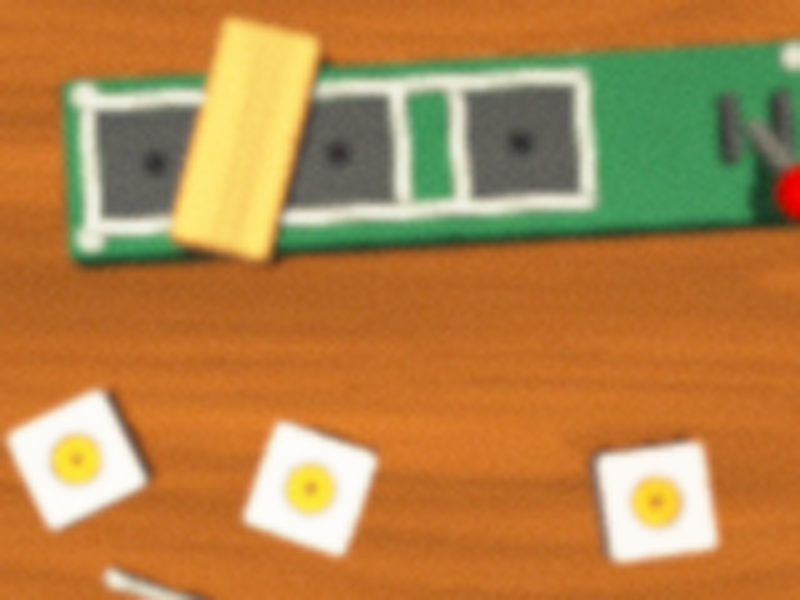

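View pics/top2.png

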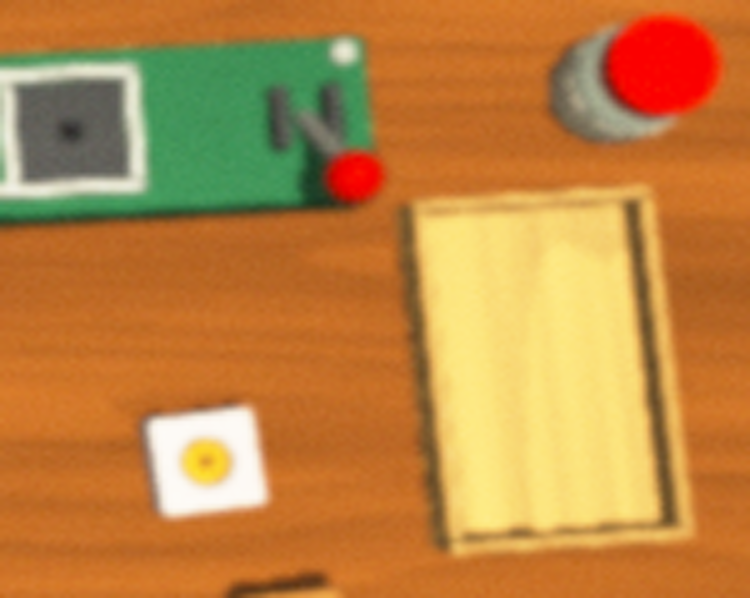

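Run:
```python
from h import *
s=dict(np.load("top.npz"));np.set_printoptions(precision=1,suppress=True)
a=lambda p,o,f:np.array(o)+(np.array(p)+.5)/f-.5
def rect(n,p,z):
    w=pix2w(s,p,z);e=np.roll(w,-1,0)-w;print(n,w.mean(0),np.linalg.norm(e,axis=1),np.degrees(np.arctan2(e[:,1],e[:,0])))
o=(185,125)
rect("A",a([(105,389),(7,437),(55,530),(148,479)],o,5),34)
rect("B",a([(282,421),(378,460),(344,556),(243,520)],o,5),34)
rect("C",a([(594,454),(700,440),(718,548),(612,563)],o,5),34)
rect("sander",a([(225,17),(320,38),(268,263),(170,236)],o,5),83)
print("bush",pix2w(s,a([(76,460),(311,488),(656,501)],o,5),32))
n=pix2w(s,a([(156,163),(339,153),(520,143)],o,5),43);print("nests",n,np.diff(n,axis=0))
rect("nest3outer",a([(460,88),(587,70),(595,207),(466,212)],o,5),53)
rect("tray",a([(402,207),(652,187),(693,537),(440,553)],(275,125),(5,4.6)),32)
rect("bin",a([(127,270),(213,268),(220,351),(127,353)],(0,0),1.5625),50)
print("knob",pix2w(s,a([(354,178)],(275,125),(5,4.6)),126))
```

```text
A [461.4 125.1] [53.1 51.3 51.4 49. ] [ 117.8 -150.3  -59.7   27.7]
B [449.6  10.7] [50.8 49.5 52.3 51.8] [-110.5  161.9   72.1  -19.8]
C [ 448.2 -158. ] [52.7 53.2 52.5 53.6] [ -81.  -170.1   99.4   10.2]
sander [613.6  45.8] [ 46.1 109.9  47.6 107.6] [-101.1  168.8   76.1  -11.9]
bush [[ 460.7  126.7]
 [ 450.1   11.1]
 [ 448.3 -158.4]]
nests [[607.4  91.8]
 [614.9   1.9]
 [622.4 -87.4]] [[  7.5 -90. ]
 [  7.5 -89.3]]
nest3outer [620.1 -89.8] [63.1 67.9 62.9 61.4] [ -80.2 -175.9   93.8    3.9]
tray [ 501.7 -326.7] [126.2 188.7 124.9 186. ] [ -83.4 -174.7   95.4    5.7]
bin [498.7 342.5] [133.  129.1 141.8 128.1] [ -87.1 -171.9   92.7    4.2]
knob [[ 587.3 -205.8]]
```

The enlarged crops show three square housing tops, pin holes at (156,163), (339,153) and (520,143), and the tray rim. The measured sizes, the 90 mm pitch and the knob position (within 2 mm) all agree with the data. The stand's yaw is about 4.8°. First I'll move the sander, gripping high on it so the open fingers clear the tray walls, then look down at the nests with the wrist camera.

```bash
cat >> h.py <<'E'
from scipy.spatial.transform import Rotation as Ro
from cell import ctrl, vision, hand_in
YAW=np.radians(4.8); SX=np.array([np.cos(YAW),np.sin(YAW)]); SY=np.array([-SX[1],SX[0]])
def rot(deg):
    """tool down, closing line at deg; of the two half turns take the handier"""
    out=[]
    for k in (deg,deg+180):
        a=np.radians(k);y=np.array([np.cos(a),np.sin(a),0]);z=np.array([0,0,-1.])
        out.append(Ro.from_matrix(np.c_[np.cross(y,z),y,z]).as_rotvec())
    return out
def go(xy,z,deg):
    q0=np.array(ctrl.get_qpos());best=None
    for r in rot(deg):
        q=ctrl.inverse_kinematics([*xy,z],r)
        if q is not None:
            c=np.abs(np.array(q)-q0).max()+.5*abs(q[6])
            if best is None or c<best[0]: best=(c,r)
    ctrl.goto([*xy,z],best[1]); return best[1]
def line(xy,z,**k): return ctrl.servo_line([*xy,z],**k)
def up(z=220,speed=300): p=ctrl.get_tool_pos(); ctrl.servo_line([p[0],p[1],z],speed=speed)
def white(s,zf=34):
    """squarish white tops in the top view: centre, size, edge angle (deg mod 90)"""
    f=s["frame"];m=((f.min(2)>185)).astype(np.uint8)
    m=cv2.morphologyEx(m,cv2.MORPH_CLOSE,np.ones((3,3)))
    res=[]
    for c in cv2.findContours(m,cv2.RETR_EXTERNAL,cv2.CHAIN_APPROX_NONE)[0]:
        if not 250<cv2.contourArea(c)<900: continue
        b=cv2.boxPoints(cv2.minAreaRect(c.astype(np.float32)))
        w=pix2w(s,b,zf);e=np.roll(w,-1,0)-w
        L=np.linalg.norm(e,axis=1)
        if L.max()<65 and L.min()>38: res.append((w.mean(0).round(1),L[:2].round(1),round(float(np.degrees(np.arctan2(e[0,1],e[0,0]))%90),1)))
    return res
E
python3 - <<'E'
from h import *
c=np.array([613.6,45.8])
print(white(vision.snapshot("top")))
go(c,200,78.4); line(c,96,speed=150); ctrl.clamp(40)
print(ctrl.get_tool_pos(),ctrl.get_grip_width(),ctrl.get_grasp_force())
up(); print(ctrl.get_grip_width())
t=np.array([501.7,-326.7]); go(t,180,95.5); line(t,60,speed=120); 
print(ctrl.get_ft_force()); ctrl.gripper_open(); up(250)
n2=np.array([614.9,1.9]); go(n2-SX*60,300,90+4.8)
p,r=ctrl.get_tool_pos(),ctrl.get_ee_rot(); w=vision.snapshot("wrist"); s=vision.snapshot("top")
np.savez("wrist.npz",p=p,r=r,**w); np.savez("top2.npz",**s)
print(white(s),ctrl.get_clock(),p,w["mount"],w["intrinsics"])
f=lambda i,n:cv2.imwrite(n,cv2.resize(i,(800,600),interpolation=cv2.INTER_CUBIC))
f(w["frame"],"pics/w1.png");f(s["frame"],"pics/t3.png")
E
```

```text
[(array([ 448. , -158.3]), array([50.7, 50.7]), 10.9), (array([449.8,  11.7]), array([51.2, 51.4]), 71.7), (array([460.8, 126.5]), array([50.1, 50.6]), 28.3)]
[613.75664033  46.0831997   96.17913108] 47.476362701917346 39.99164700508118
47.66238811740923
[-0.00554058  0.67967751 -1.12550464]
[(array([449.8,  11.7]), array([53.1, 52.8]), 73.3), (array([460.8, 126.5]), array([52.3, 52.8]), 28.3)] 10.2667 [555.01543538  -5.23496655 299.26490554] [[-8.64819039e-05  9.61088046e-01  2.76242213e-01  7.15557963e+01]
 [ 9.99999993e-01  6.15838338e-05  9.88061039e-05 -5.65332315e-01]
 [ 7.79493107e-05  2.76242220e-01 -9.61088045e-01 -1.20204694e+02]
 [ 0.00000000e+00  0.00000000e+00  0.00000000e+00  1.00000000e+00]] [[297.31863964   0.         254.84796107]
 [  0.         297.31863964 186.14393684]
 [  0.           0.           1.        ]]
```

View pics/w1.png

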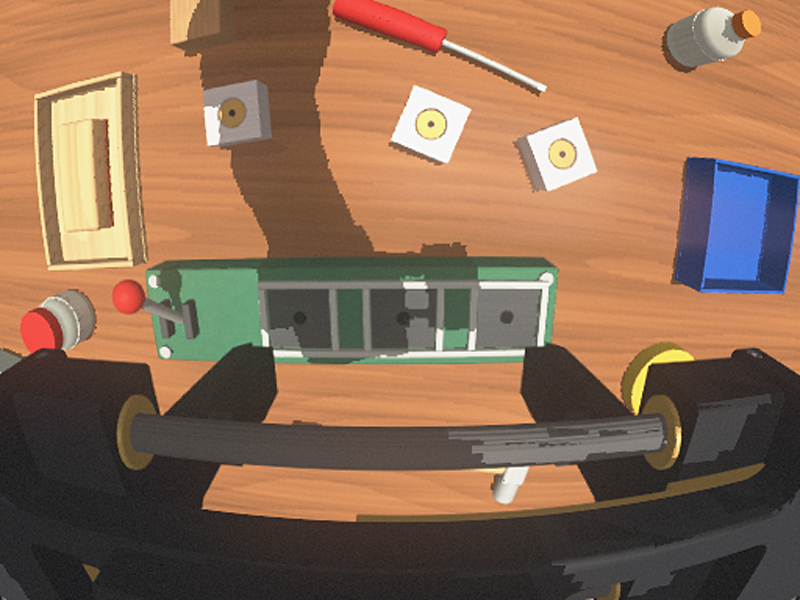

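View pics/t3.png

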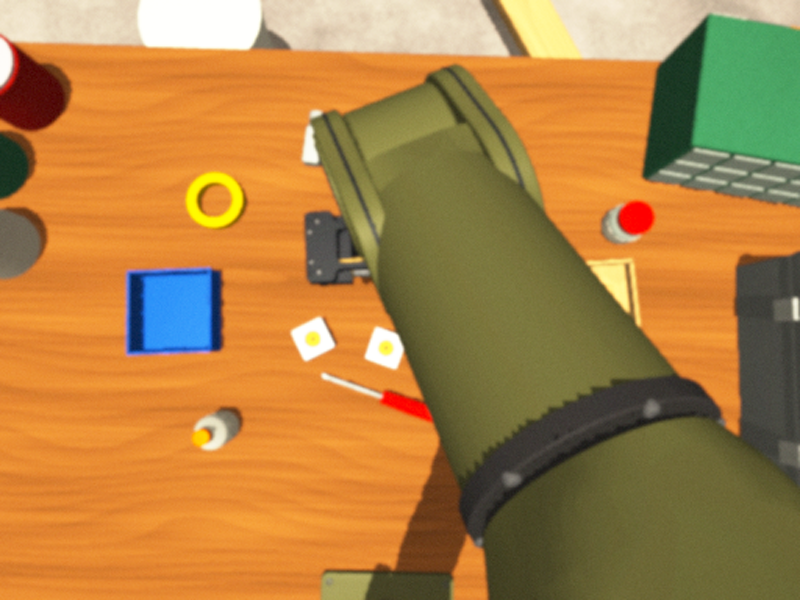

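The wrist view shows the sander flat in the tray, all nests clear and the pin holes at (299,318), (403,318) and (507,317). I'll compare these and the bushing centres with the top camera.

```bash
cat >> h.py <<'E'
def wpix(s,p,r,px,z):
    """wrist fisheye pixel -> world xy at height z"""
    K,M=s["intrinsics"],s["mount"];d=(np.atleast_2d(px)-K[:2,2])/K[0,0]
    th=np.linalg.norm(d,axis=1)[:,None];u=d/th*np.sin(th)
    v=np.c_[u[:,0],-u[:,1],-np.cos(th)[:,0]]
    R=Ro.from_rotvec(r).as_matrix();c=p+R@M[:3,3];v=v@(R@M[:3,:3]).T
    return c[:2]+v[:,:2]*((z-c[2])/v[:,2])[:,None]
E
python3 - <<'E'
from h import *
np.set_printoptions(precision=1,suppress=True)
d=dict(np.load("wrist.npz"));f=lambda l:(np.array(l)+.5)/1.5625-.5
g=lambda l,z:wpix(d,d["p"],d["r"],f(l),z)
print("pins 1,2,3\n",g([(507,317),(403,318),(299,318)],43))
print("bush A,B,C\n",g([(562,154),(430.5,124),(232,113)],32))
print("knob",g([(128,296)],126))
E
```

```text
pins 1,2,3
 [[607.   93.1]
 [614.8   2.6]
 [622.6 -87.8]]
bush A,B,C
 [[ 461.3  126.6]
 [ 450.1   11.6]
 [ 448.2 -157.6]]
knob [[ 587.8 -206. ]]
```

The two cameras agree to about 1 mm. Next I'll seat the housings, taking a fresh look from the start pose before each one.

```bash
cat >> h.py <<'E'
NEST=np.array([[607.2,92.4],[614.9,2.2],[622.5,-87.6]])
HOME=[-1.261,0.689,-0.195,1.565,0.157,0.902,-0.215]
def look(): ctrl.move_j(HOME); return vision.snapshot("top")
E
cat > seat.py <<'E'
import sys
from h import *
def loose():
    return [w for w in white(look()) if w[0][0]<560]
for i in map(int,sys.argv[1:]):
    L=sorted(loose(),key=lambda w:-w[0][1]); print([(*w[0],*w[1],w[2]) for w in L])
    c,_,a=L[0]; a=a if a<50 else a-90
    go(c,200,a); line(c,38,speed=150); ctrl.clamp(30); print("width",ctrl.get_grip_width())
    if abs(ctrl.get_grip_width()-50)>2: sys.exit("bad grasp")
    up()
    n=NEST[i-1]; go(n,180,np.degrees(YAW)); line(n,102,speed=150)
    hit=line(n,82,speed=30,stop_force=12); p=ctrl.get_tool_pos()
    print("nest",i,hit,np.round(p,1),np.round(ctrl.get_ft_force(),1))
    if p[2]>86: sys.exit("not seated")
    ctrl.gripper_open(); up(); print(ctrl.get_clock())
E
python3 seat.py 1
```

```text
[(np.float64(460.8), np.float64(126.5), np.float64(50.1), np.float64(50.6), 28.3), (np.float64(449.8), np.float64(11.7), np.float64(51.2), np.float64(51.4), 71.7), (np.float64(448.0), np.float64(-158.3), np.float64(51.3), np.float64(50.5), 9.6)]
width 49.43949721855467
nest 1 True [606.9  92.4  83.1] [ 0.2 -0.2  4.3]
20.7917
```

```bash
python3 seat.py 2 3
python3 - <<'E'
from h import *
s=look(); f=s["frame"]
cv2.imwrite("pics/t4.png",cv2.resize(f[115:265,185:425],None,fx=3.3,fy=3.3,interpolation=cv2.INTER_CUBIC))
print(ctrl.get_clock())
E
```

```text
[(np.float64(449.9), np.float64(11.7), np.float64(51.0), np.float64(51.4), 71.7), (np.float64(448.0), np.float64(-158.3), np.float64(50.7), np.float64(50.7), 10.9)]
27.95Traceback (most recent call last):
  File "seat.py", line 8, in <module>
    go(c,200,a); line(c,38,speed=150); ctrl.clamp(30); print("width",ctrl.get_grip_width())
                 ~~~~^^^^^^^^^^^^^^^^
  File "h.py", line 26, in line
    def line(xy,z,**k): return ctrl.servo_line([*xy,z],**k)
                               ~~~~~~~~~~~~~~~^^^^^^^^^^^^^
host.IKError: the arm cannot follow that straight line within its joint ranges
```

View pics/t4.png

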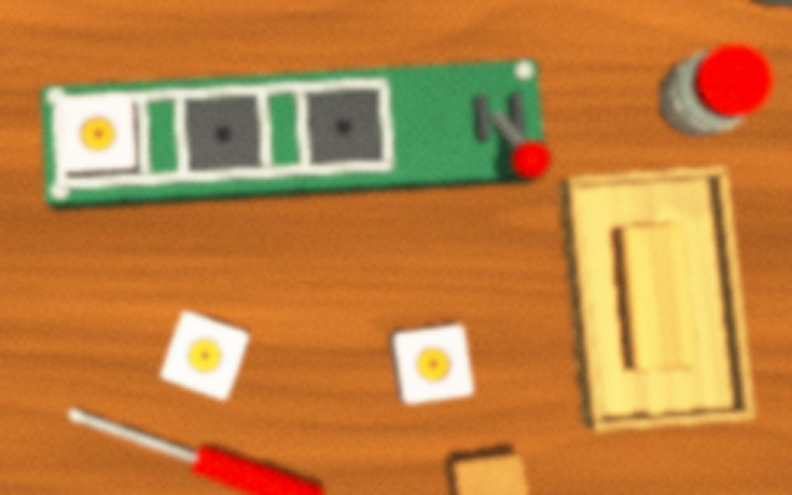

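Housing A is seated in nest 1, and B and C are untouched. I'll make `go` check reachability at the low pose too, and let it use the other pair of faces.

```bash
cat >> h.py <<'E'
LO=np.array([-3.01,-.46,-1.47,.13,-1,.04,-2.66]);HI=np.array([3.01,2.08,1.51,2.56,4.14,2.09,2.66])
def go2(xy,z,degs,zlow):
    """goto the hover pose with the most joint margin, over the closing angles degs, whose way down exists"""
    c=[]
    for d in degs:
        for r in rot(d):
            q=[ctrl.inverse_kinematics([*xy,h],r) for h in (z,zlow)]
            if any(k is None for k in q) or np.abs(np.subtract(*q)).max()>1.2: continue
            m=min(np.minimum(np.array(k)-LO,HI-np.array(k)).min() for k in q)
            c.append((min(m,.15)-.05*np.abs(np.array(q[0])-ctrl.get_qpos()).max(),d,r))
    c.sort(key=lambda t:-t[0]);print([(round(t[0],2),round(t[1])) for t in c])
    ctrl.goto([*xy,z],c[0][2]);return c[0][1]
E
sed -i 's/go(c,200,a); line/go2(c,150,[a,a+90],38); line/; s/go(n,180,np.degrees(YAW))/go2(n,180,[np.degrees(YAW)],82)/' seat.py
python3 seat.py 2
```

```text
[(np.float64(450.2), np.float64(11.6), np.float64(50.8), np.float64(51.2), 73.3), (np.float64(448.0), np.float64(-158.3), np.float64(51.3), np.float64(50.5), 9.6)]
[(np.float64(0.08), 73), (np.float64(0.04), -17)]Traceback (most recent call last):
  File "seat.py", line 8, in <module>
    go2(c,150,[a,a+90],38); line(c,38,speed=150); ctrl.clamp(30); print("width",ctrl.get_grip_width())
                            ~~~~^^^^^^^^^^^^^^^^
  File "h.py", line 26, in line
    def line(xy,z,**k): return ctrl.servo_line([*xy,z],**k)
                               ~~~~~~~~~~~~~~~^^^^^^^^^^^^^
host.IKError: the arm cannot follow that straight line within its joint ranges
```

Run:
```python
from h import *
np.set_printoptions(precision=2,suppress=True)
print(np.array(ctrl.get_qpos()),ctrl.get_tool_pos())
c=[449.9,11.7]
for d in (73,-17):
  for r in rot(d):
    for z in (150,100,60,38):
        q=ctrl.inverse_kinematics([*c,z],r);print(d,z,None if q is None else np.array(q))
```

```text
[ 0.05  0.69 -0.28  2.18  0.55  0.34  0.58] [450.65  12.65 150.11]
73 150 [ 0.05  0.69 -0.28  2.18  0.55  0.34  0.58]
73 100 [-0.04  0.79 -0.15  2.21  0.63  0.18  0.51]
73 60 [-0.1   0.88 -0.05  2.22  0.71  0.05  0.44]
73 38 [ 0.24  1.   -0.62  2.2   1.5   0.51 -0.34]
73 150 [-0.39  0.74  0.43  2.2  -0.87  0.38 -1.1 ]
73 100 [-0.26  0.81  0.22  2.22 -0.91  0.2  -1.07]
73 60 [-0.16  0.88  0.06  2.22 -0.91  0.06 -1.08]
73 38 None
-17 150 [-0.15  0.69  0.03  2.19 -0.08  0.27 -0.34]
-17 100 [-0.13  0.79  0.01  2.21 -0.04  0.14 -0.38]
-17 60 [-0.01  0.88 -0.19  2.22  1.23  0.16 -1.66]
-17 38 [ 0.54  1.29 -1.26  2.19  1.51  1.16 -1.89]
-17 150 [ 0.31  0.77 -0.72  2.17  0.99  0.58  1.69]
-17 100 [ 0.21  0.84 -0.55  2.2   1.16  0.44  1.54]
-17 60 [ 0.1   0.9  -0.36  2.21  1.34  0.29  1.38]
-17 38 [ 0.    0.93 -0.22  2.22  1.54  0.17  1.18]
```

Run:
```python
from h import *
c=np.array([450.0,11.7])
ctrl.goto([*c,150],rot(-17.9)[1])
try: line(c,38,speed=150)
except Exception as e:
    print(e)
    for z in (120,90,65,50,38): ctrl.goto([*c,z],ctrl.get_ee_rot()); print(z,ctrl.get_tool_pos())
print(ctrl.get_tool_pos(),ctrl.get_qpos(),ctrl.get_clock())
```

```text
[450.11024288  11.91195287  38.25878144] [ 0.16474839  0.96349581 -0.48044325  2.20768757  1.50383882  0.39016424
  1.20651293] 32.5333
```

```bash
cat > rest.py <<'E'
from h import *
def place(i):
    print("width",ctrl.get_grip_width()); up()
    n=NEST[i-1]; go2(n,180,[np.degrees(YAW)],82); line(n,102,speed=150)
    hit=line(n,82,speed=30,stop_force=12); p=ctrl.get_tool_pos()
    print("nest",i,hit,np.round(p,1))
    assert p[2]<86
    ctrl.gripper_open(); up(); print(ctrl.get_clock())
E
python3 - <<'E'
from rest import *
ctrl.clamp(30); place(2)
L=[w for w in white(look()) if w[0][0]<560]; print(L)
assert len(L)==1
c,_,a=L[0]
for d,k in ((a,0),(a,1),(a+90,0),(a+90,1)):
    try: ctrl.goto([*c,150],rot(d)[k]); line(c,38,speed=150); break
    except ctrl.IKError as e: print(d,k,e)
else: raise SystemExit
ctrl.clamp(30); assert abs(ctrl.get_grip_width()-50)<2; place(3)
s=look();np.savez("t5.npz",**s);f=s["frame"]
cv2.imwrite("pics/t5.png",cv2.resize(f[115:265,185:425],None,fx=3.3,fy=3.3,interpolation=cv2.INTER_CUBIC))
E
```

```text
width 49.7646521407197
[(np.float64(0.12), 5), (np.float64(0.05), 5)]
nest 2 True [614.6   2.   83.2]
37.5167
[(array([ 448. , -158.3]), array([51. , 50.6]), 10.2)]
width 49.85108446035262
[(np.float64(0.13), 5), (np.float64(0.03), 5)]
nest 3 True [622.2 -87.5  83.2]
48.7917
```

View pics/t5.png

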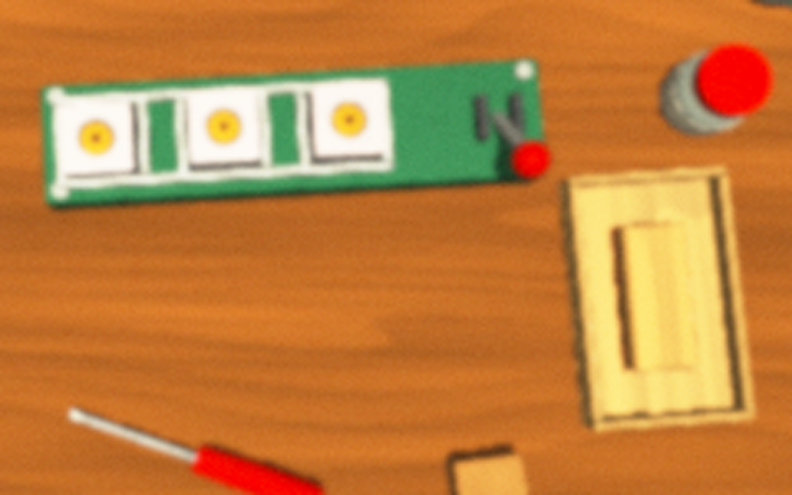

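All three housings are seated flat and the sander is in the tray. Now the lever.

```bash
cat >> h.py <<'E'
PIV=np.array([632.5,-202.0])
def push(sign):
    """push the knob towards sign*stand x with the closed fingers"""
    ctrl.clamp(10)
    P=lambda d:PIV+sign*d*SX
    go2(P(-92),200,[np.degrees(YAW)+90],137); line(P(-92),137,speed=200)
    hit=line(P(40),137,speed=70,stop_force=20); p=ctrl.get_tool_pos()
    print("hit",hit,"offset",(p[:2]-PIV)@SX,np.round(ctrl.get_ft_force(),1))
    ctrl.hold(.2); q=PIV+SX*(((p[:2]-PIV)@SX)-sign*25); line(q,137,speed=150)
    up(); ctrl.gripper_open(); print(ctrl.get_clock())
E
python3 - <<'E'
from h import *
push(1)
s=look();np.savez("t6.npz",**s);f=s["frame"]
a=cv2.resize(f[125:205,185:385],None,fx=4,fy=3.7,interpolation=cv2.INTER_CUBIC)
g=vision.snapshot("scene")["frame"]; b=cv2.resize(g[165:305,210:410],(800,300*1),interpolation=cv2.INTER_CUBIC)
cv2.imwrite("pics/t6.png",np.vstack([a,b]))
E
```

```text
[(np.float64(0.08), 95), (np.float64(0.06), 95)]
hit True offset 23.70175769376736 [-3.2  0.1  5.5]
60.5083
```

View pics/t6.png

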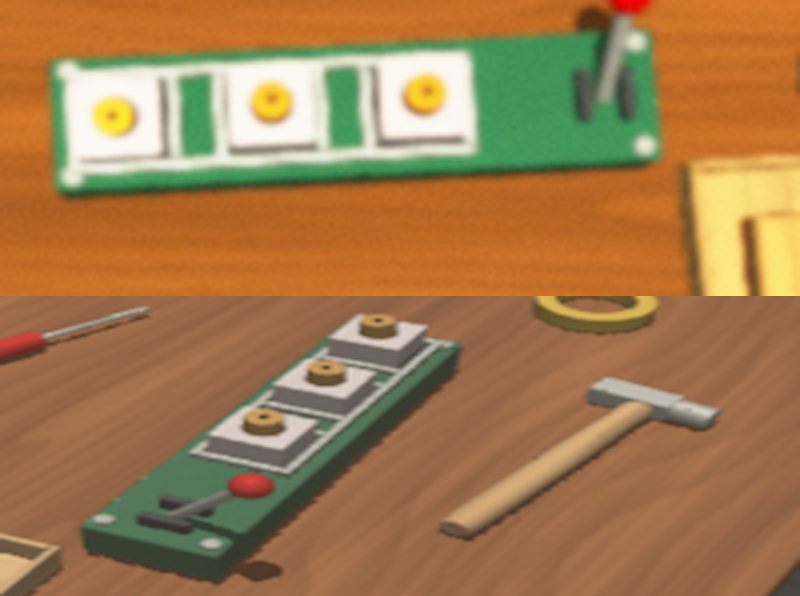

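The lever is over to +x and all three bushings stand proud, at (115,117), (272,102) and (426,94) in the upper crop. I'll check those positions and the lever angle.

Run:
```python
from h import *
np.set_printoptions(precision=1,suppress=True)
s=dict(np.load("t6.npz"));f=s["frame"].astype(int)
h=cv2.cvtColor(s["frame"],cv2.COLOR_BGR2HSV)
def blobs(m,lo,hi):
    n,l,st,c=cv2.connectedComponentsWithStats(m.astype(np.uint8));return [c[i] for i in range(1,n) if lo<st[i,4]<hi and 185<c[i][0]<350 and 115<c[i][1]<170]
y=blobs((h[...,0]>17)&(h[...,0]<32)&(h[...,1]>140)&(h[...,2]>150),20,200);print(len(y),pix2w(s,y,97),NEST)
r=blobs(((h[...,0]<5)|(h[...,0]>175))&(h[...,1]>200)&(h[...,2]>150),20,300);print(pix2w(s,r,126),PIV+47*SX)
print([ (w[0],w[1]) for w in white(s,79)])
```

```text
3 [[619.7 -86.9]
 [612.    2.2]
 [600.5  91.9]] [[607.2  92.4]
 [614.9   2.2]
 [622.5 -87.6]]
[[ 678.7 -197.9]] [ 679.3 -198.1]
[]
```

Run:
```python
from h import *
go2(NEST[0]-SX*75-SY*35,270,[np.degrees(YAW)+90],250)
p,r=ctrl.get_tool_pos(),ctrl.get_ee_rot(); w=vision.snapshot("wrist")
np.savez("w2.npz",p=p,r=r,**w)
cv2.imwrite("pics/w2.png",cv2.resize(w["frame"][130:290,120:380],(780,480),interpolation=cv2.INTER_CUBIC))
print(ctrl.get_clock())
```

```text
[(np.float64(0.1), 95), (np.float64(0.08), 95)]
66.25
```

View pics/w2.png

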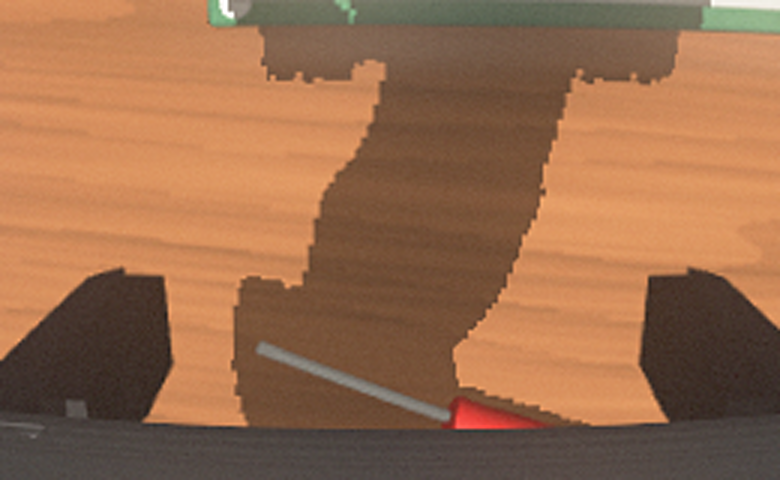

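The hand is a half turn round here, so the stand is in the upper part of the frame. I'll crop there instead.

Run:
```python
import numpy as np,cv2
f=np.load("w2.npz")["frame"]
cv2.imwrite("pics/w3.png",cv2.resize(f[30:150,170:410],(800,400),interpolation=cv2.INTER_CUBIC))
```

```text
(no output)
```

View pics/w3.png

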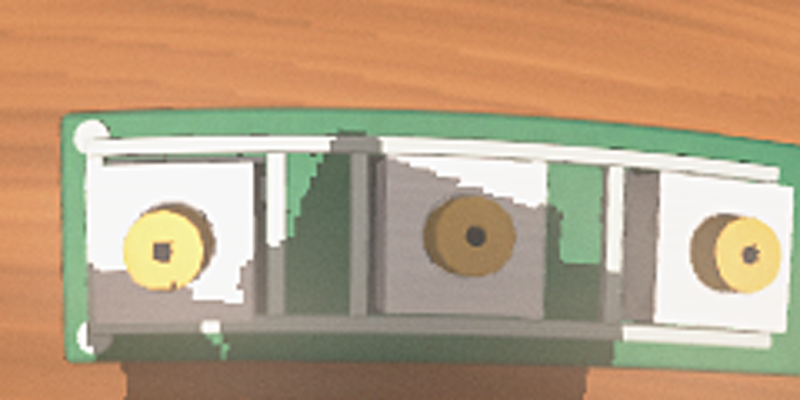

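All three housings sit within the walls and the bushings stand upright, with tops at (163,249), (470,235) and (747,254).

Run:
```python
from h import *
d=dict(np.load("w2.npz"))
px=np.array([170,30])+(np.array([(163,249),(470,235),(747,254),(88,163),(255,163)])+.5)/(10/3)-.5
print(wpix(d,d["p"],d["r"],px[:3],97).round(1)); print(wpix(d,d["p"],d["r"],px[3:],79).round(1))
```

```text
[[601.6  93.5]
 [614.1   3.9]
 [621.5 -86.4]]
[[627.3 121.5]
 [630.4  69.4]]
```

Run:
```python
from h import *
B=[(601.3,93),(613.5,3),(621.2,-86.8)]; bin_=np.array([499,342.5])
for b,o in zip(B,[(-8,0),(8,-4),(0,8)]):
    go2(b,170,[np.degrees(YAW)],107); line(b,107,speed=120,stop_force=15)
    z=ctrl.get_tool_pos()[2]; ctrl.clamp(15); w=ctrl.get_grip_width(); print(b,round(z,1),"width",w)
    assert abs(w-25)<2.5
    p=ctrl.get_tool_pos(); ctrl.servo_line([p[0],p[1],150],speed=60); up(); print("carry",ctrl.get_grip_width())
    go2(bin_+o,160,[49,-41],65); line(bin_+o,65,speed=150,stop_force=15); print(ctrl.get_tool_pos()[2].round(1)); ctrl.gripper_open(); up(200)
    print(ctrl.get_clock())
s=look();g=vision.snapshot("scene")["frame"]
a=cv2.resize(s["frame"][115:235,75:355],None,fx=2.8,fy=2.8,interpolation=cv2.INTER_CUBIC)
b=cv2.resize(g[110:260,230:350],None,fx=2,fy=1.7,interpolation=cv2.INTER_CUBIC)
c=np.zeros((255,784,3),np.uint8);c[:,:240]=b;cv2.imwrite("pics/t7.png",np.vstack([a,c]))
```

```text
[(np.float64(0.09), 5), (np.float64(-0.04), 5)]
(601.3, 93) 107.5 width 24.81862910177114
carry 24.71285914970089
[(np.float64(0.13), 49), (np.float64(0.1), -41), (np.float64(0.08), -41), (np.float64(-0.04), 49)]
65.7
73.6833
[(np.float64(0.12), 5), (np.float64(0.03), 5)]
(613.5, 3) 107.3 width 24.220323875853563
carry 24.277077683580885
[(np.float64(0.12), 49), (np.float64(0.1), -41), (np.float64(0.09), -41), (np.float64(-0.04), 49)]
65.0
81.6917
[(np.float64(0.12), 5), (np.float64(-0.04), 5)]
(621.2, -86.8) 107.4 width 24.476332800558094
carry 24.315952480450246
[(np.float64(0.12), 49), (np.float64(0.1), -41), (np.float64(0.09), -41), (np.float64(-0.05), 49)]
64.2
90.1833
```

View pics/t7.png

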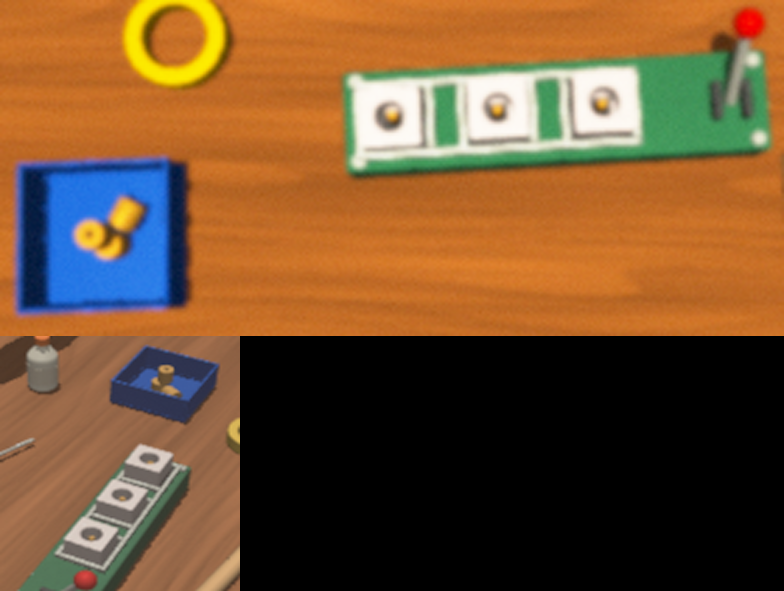

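All three bushings are in the bin and the housings are empty and still seated, with the pins visible in their recesses. Next I'll swing the lever back.

Run:
```python
from h import *
push(-1)
s=look();g=vision.snapshot("scene")["frame"]
h=cv2.cvtColor(s["frame"],cv2.COLOR_BGR2HSV)
m=(((h[...,0]<5)|(h[...,0]>175))&(h[...,1]>200)&(h[...,2]>150)).astype(np.uint8)
n,l,st,c=cv2.connectedComponentsWithStats(m)
k=[c[i] for i in range(1,n) if st[i,4]>20 and 330<c[i][0]<360 and 115<c[i][1]<180];print(pix2w(s,k,126),PIV-47*SX)
a=cv2.resize(s["frame"][60:290,70:430],(790,420),interpolation=cv2.INTER_AREA if 0 else cv2.INTER_CUBIC)
b=cv2.resize(g[170:300,200:440],(790,180),interpolation=cv2.INTER_CUBIC)
cv2.imwrite("pics/t8.png",np.vstack([a,b]))
```

```text
[(np.float64(0.09), 95), (np.float64(0.06), 95)]
hit True offset -25.684578244857494 [ 1.4 -0.5  1.5]
100.8417
[[ 584.57408747 -205.49144285]] [ 585.66483562 -205.93285864]
```

View pics/t8.png

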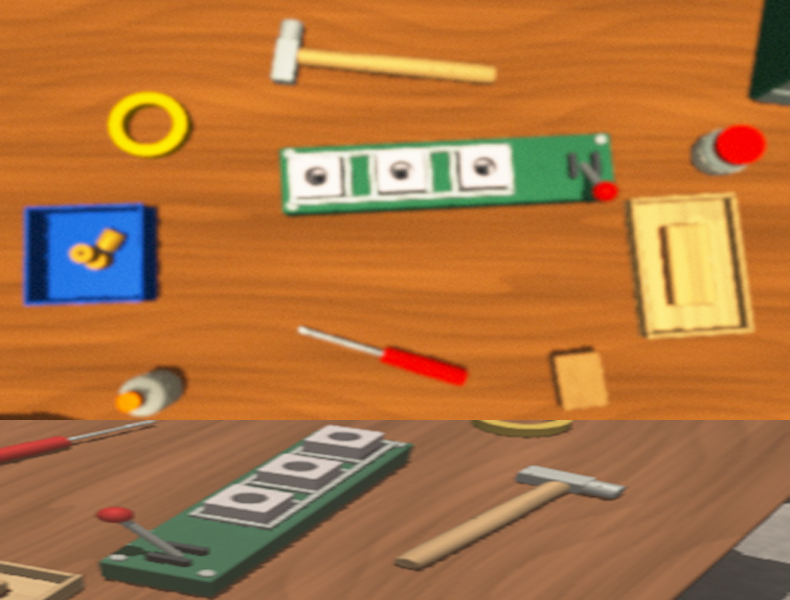

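The lever is fully back, with the knob within 1.5 mm of its end position. The housings are seated and empty, the bushings are in the bin, the sander is in the tray and everything else is where it was. Handing in.

```bash
python3 -c "
from cell import ctrl, vision, hand_in
print(hand_in())"
```

```text
the job is handed in; nothing more can be done
None
```

The job is done and handed in at about 101 s of the 210 s allowed: sander flat in the tray, three empty housings seated in the nests, three bushings in the blue bin, lever fully back, and nothing else on the bench moved.

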